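Tip the craft tote so the decorations gather by the gift

ROBOT

A 6-joint arm with a two-finger parallel gripper is mounted at the origin on the work surface. World frame = base frame: x ahead of the robot, y to its left, z up, the work surface at z = 0. Lengths are in m, angles in degrees, forces in N, time in s.
With the tool pointing down it reaches from about 0.35 to 0.85 m from the base axis. Payload 8.1 kg.
Tool frame: the origin (TCP) lies midway between the tips of the shut fingers; the grasp point (between the pads) lies 19 mm behind it (hold_point_z is the distance from the TCP to the grasp point, in m); z points along the fingers, y is the line along which they close (so a half turn about z gives the same grasp; the last joint's range is limited). The gripper opens to 93 mm and grips with 3 to 60 N. Pads are 15 mm wide; open, the fingers measure 128 mm over their backs; the gripper's body (75 mm by 188 mm) begins 65 mm behind the grasp point.
Start: joints at [-69.408, 7.471, 85.268, -0, 87.261, -4.893], TCP at [0.258, -0.542, 0.219] pointing down, gripper open.
Joint ranges: [-169.43, 169.43], [-51.17, 129.36], [1.28, 143.12], [-76.62, 256.62], [0, 156.53], [-152.29, 152.29]. Speed limits (degrees/s): [136.94, 136.94, 159.86, 180, 180, 180].

INTERFACE

Orientations are given as a 3x3 rotation matrix whose columns are the frame's x, y, z axes.
In Python, from cell import * gives the robot as it stands.
- The arm moves only by the tool move_arm, never from a script. Its argument "deltas" is one flat list of numbers, 4 for each row, row after row: the shift along the tool's x, y, z in mm, then the turn about the tool's z in rad. A call has 1 to 5 rows; each row is the pose to reach, as a shift and turn from the pose commanded when the call began, along the tool's axes at that moment; what a row does not reach only later rows make up. A row lasts 1/10 s, in which the tool goes at most 50 mm and 8.59 degrees, less where a joint would pass 70% of its speed; a pose out of reach is approached as far as the arm can. A call with a gripper value outside its range is refused whole. "jaw" is the finger opening in mm, from 0 to 93, set as the call begins (left out, the last holds). The fingers move at their own pace and stop on an object; the grip force is fixed at half the most. Time passes only in rows, so rows that repeat a pose let the fingers close. It gives the time, the measured TCP pose, the force, the opening and the grip force at its end, in the units of the state.
- get_state(): the state, without advancing time (a new reading comes with each control period).
- grab_frame(name): name is "scene" or "top"; returns (picture, depth): 400x640x3 uint8, blue, green, red; 400x640 float32, m along the optical axis (not along the pixel's ray), 0 where there is no reading.
- calibration(name): a dict with "camera_matrix" (3x3 intrinsics, pixels), "R" (3x3) and "t" (3): a world point X has camera coordinates R X + t. Camera axes: x right, y down, z forward; pixel columns grow to the right and rows downward; lengths in m; the calibration is good to about 2 mm. A picture is of the moment at which its call begins. calibration takes no time and is no camera call.
- finish_job(): hands the job in; it is judged then, once.
The state is a dict: "time": time; "qpos": joint angles; "qd": joint speeds; "joint_efforts": joint torques, N m; "eef_pos": TCP position; "tcp_rot": TCP orientation; "contact_force": force on the tool from outside, world axes, zero at the start; "moment": the same for the moment, N m; "gripper_width": finger opening in m; "grip_force": force on a finger pad.
Only numpy, scipy, OpenCV 4.12 (cv2) and the standard library are available. Lean on these libraries where they do the work, as an engineer would, in place of code of your own. Each camera call takes 0.05 s, during which the arm holds its last target. There are 200 camera calls.

TASK

Lift the wooden craft tote by its handle and tip it until all the red balls and branch slices in it have slid together into one corner, the corner that stands nearest the wrapped gift, so that I can pick them out there. Hold it still like that, clear of the table and tipped down to that corner: finish while holding it, do not put it down. Spill nothing, and leave the gift, glass, twine and paint where they stand.

Things in the scene. Friction and masses are not known exactly. Their poses are not given: they have to be found in the camera images.
- tote: open wooden craft tote (caddy), blue-grey sides, plywood floor and handle, 260 long (own x) x 190 wide (own y) x 122 mm high, 0.36 to 0.56 kg; origin: centre of its underside, z up. Floor and walls 6 mm thick, walls 46 mm high; the end walls (x = -130, +130) rise as gables to carry the handle, which runs along x over the middle. It lies along the world's x, turned up to 17 degrees
- tote_handle (a point): centre of the tote's handle: a flat board on edge, 16 mm thick across (own y), 28 mm high (92 to 120 mm above the tote's underside), 248 mm long; not waxed. This point is 106 mm above the underside, over the middle of the tote. Nothing lies within 60 mm beside it or 50 mm under it
- tote_corner_pp (a point): inside corner of the tote on its own +x, +y side, on the top of the floor (124 mm along x, 89 mm along y and 6 mm up from the tote's origin)
- tote_corner_pm (a point): inside corner of the tote on its own +x, -y side, on the top of the floor (124 mm along x, 89 mm along y and 6 mm up from the tote's origin)
- tote_corner_mp (a point): inside corner of the tote on its own -x, +y side, on the top of the floor (124 mm along x, 89 mm along y and 6 mm up from the tote's origin)
- tote_corner_mm (a point): inside corner of the tote on its own -x, -y side, on the top of the floor (124 mm along x, 89 mm along y and 6 mm up from the tote's origin)
- ball0: red wooden ball, 30 mm across, 11 g, loose on the tote's waxed floor; stays put on the level, rolls from about 8 degrees of tilt; origin at its centre
- ball1: red wooden ball, 30 mm across, 11 g, loose on the tote's waxed floor; stays put on the level, rolls from about 8 degrees of tilt; origin at its centre
- ball2: red wooden ball, 30 mm across, 11 g, loose on the tote's waxed floor; stays put on the level, rolls from about 8 degrees of tilt; origin at its centre
- slice0: round slice of a branch with dark bark rim and pale faces, 36 mm across, 12 mm thick, 11 g, lying loose on the tote's floor; origin: centre of its underside as it lies at the start. Stays put on the level, slides from 12 to 19 degrees of tilt; rubbing along a wall it may need up to 36
- slice1: round slice of a branch with dark bark rim and pale faces, 36 mm across, 12 mm thick, 11 g, lying loose on the tote's floor; origin: centre of its underside as it lies at the start. Stays put on the level, slides from 12 to 19 degrees of tilt; rubbing along a wall it may need up to 36
- slice2: round slice of a branch with dark bark rim and pale faces, 36 mm across, 12 mm thick, 11 g, lying loose on the tote's floor; origin: centre of its underside as it lies at the start. Stays put on the level, slides from 12 to 19 degrees of tilt; rubbing along a wall it may need up to 36
- gift: wrapped gift: brown kraft-paper parcel 130 x 95 x 45 mm with twine, a red ball (up to 64 mm high) and fir sprigs on top. Stands beyond one of the tote's four corners, which of them varies; origin: centre of its underside
- tumbler: clear drinking glass, 76 mm across, 88 mm high. Stands beyond one of the tote's four corners, which of them varies; origin: centre of its underside
- twine: ball of straw-coloured twine, 71 mm across, 60 mm high. Stands beyond one of the tote's four corners, which of them varies; origin: centre of its underside
- paint: blue paint bottle with white cap, 50 mm across, 96 mm high. Stands beyond one of the tote's four corners, which of them varies; origin: centre of its underside
There are look-alikes about, which are no part of the job. Leave any turquoise or yellow look-alike of the ball2 alone.

How it is judged:
By the outcome, as a careful person would: the job done as asked, in the order asked, and still so for the second after the job is handed in, while the arm keeps its last pose, push and grip.
It also fails if it takes over 48 s, if anything falls off the work surface, if the arm or the gripper's body presses on something with over 40 N, if the wrist force passes 120 N, or if a joint passes its speed limit or range.

## Working session

There is one attempt and no reset: what is moved stays moved. The work goes in short steps, Python scripts to look and compute and a tool call to move; the robot and the scene stay as the last step left them, time stands still between calls to the robot, and variables do not carry over. Pictures are saved under pics/ and viewed, at most 10 in all, crops included, and the job is handed in when it is done.

Besides the shell and the picture viewer there is one more tool, called after "Emit:" as name(argument=value, ...) on one line, values as JSON. move_arm: Moves the arm, as the interface text tells. Its arguments: {"type":"object","properties":{"deltas":{"type":"array"},"jaw":{"type":"number"}},"required":["deltas"]}

```bash
ls; mkdir -p pics; python3 - <<'E'
from cell import *
import cv2,numpy as np
for n in("top","scene"):
    p,d=grab_frame(n); cv2.imwrite(f"pics/{n}0.png",p); np.savez(f"pics/{n}0.npz",p=p,d=d)
    c=calibration(n); print(n,c)
s=get_state(); print(s)
E
```

```text
pics
top {'camera_matrix': array([[360.97045678,   0.        , 324.58947706],
       [  0.        , 360.97045678, 198.76436549],
       [  0.        ,   0.        ,   1.        ]]), 'R': array([[-0.01969134, -0.99974704, -0.01086808],
       [-0.98171457,  0.02139242, -0.18915304],
       [ 0.18933768,  0.00694467, -0.98188748]]), 't': array([0.02129278, 0.57420883, 0.65425095])}
scene {'camera_matrix': array([[422.89656036,   0.        , 319.07650358],
       [  0.        , 422.89656036, 197.50683685],
       [  0.        ,   0.        ,   1.        ]]), 'R': array([[-0.40913707,  0.91242157, -0.0096818 ],
       [ 0.66951274,  0.29297186, -0.68258346],
       [-0.61996737, -0.28575229, -0.73074352]]), 't': array([ 0.2311929 , -0.33667743,  1.3131152 ])}
{'time': 0.1, 'qpos': array([-6.94076227e+01,  7.51159902e+00,  8.53216838e+01, -1.76204427e-03,
        8.72612151e+01, -4.89358191e+00]), 'qd': array([ 0.02237345, -0.13939656, -0.22469403, -0.06474586, -0.02947646,
       -0.01792955]), 'joint_efforts': array([ 1.35822203e-03, -5.61337280e+01, -4.93098772e+01,  7.71555793e-02,
        2.91281927e-02, -4.05317917e-05]), 'eef_pos': array([ 0.25800102, -0.5411394 ,  0.21769681]), 'tcp_rot': array([[ 9.02690148e-01,  4.30290747e-01, -6.08841935e-04],
       [ 4.30291164e-01, -9.02688852e-01,  1.53311406e-03],
       [ 1.10089965e-04, -1.64590626e-03, -9.99998639e-01]]), 'contact_force': array([ 0.29463069, -1.01084763,  0.09736271]), 'moment': array([ 0.00993287, -0.05869496, -0.01673198]), 'grip_force': 0.0, 'gripper_width': 0.09272575453748694}
```

View pics/top0.png

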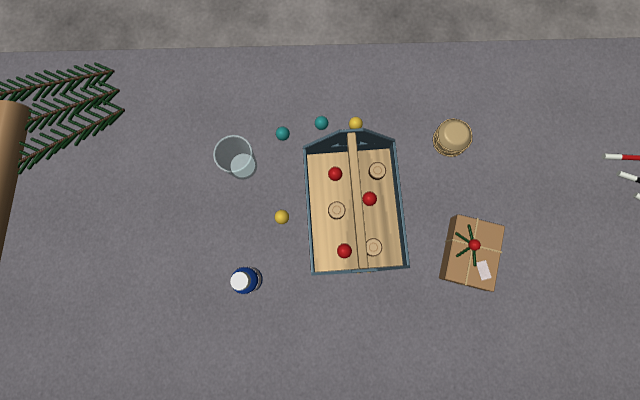

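View pics/scene0.png

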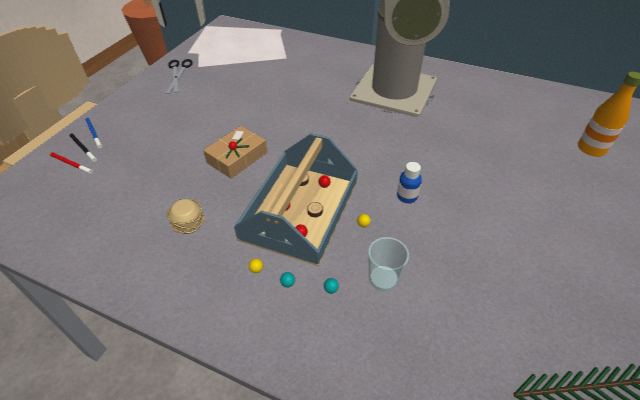

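```bash
cat > h.py <<'E'
import numpy as np,cv2
from cell import *
def cloud(n,d):
    c=calibration(n);K=c["camera_matrix"];v,u=np.indices(d.shape)
    P=np.stack([(u-K[0,2])/K[0,0]*d,(v-K[1,2])/K[1,1]*d,d],-1)
    return (P-c["t"])@c["R"]
def rect(P): 
    (c,s,a)=cv2.minAreaRect((P[:,:2]*1000).astype(np.float32)); return np.round(c,1),np.round(s,1),round(a,2)
E
python3 - <<'E'
from h import *
z=np.load("pics/top0.npz");p,d=z["p"],z["d"];X=cloud("top",d)
v,u=np.indices(d.shape)
tb=(u>295)&(u<420)&(v>120)&(v<280)&(d>0)
m=tb&(X[...,2]>.11)&(X[...,2]<.13); print("handle",m.sum(),rect(X[m]))
q=X[m][:,:2];c=q.mean(0);w=np.linalg.svd(q-c)[2][0] if len(q)<5000 else 0;print(c,w)
m=tb&(X[...,2]>.04)&(X[...,2]<.125); print("tote",rect(X[m]))
for n,(a,b,e,f) in dict(gift=(435,510,210,295),twine=(430,475,115,160),paint=(225,265,260,300),glass=(210,260,130,182)).items():
    m=(u>a)&(u<b)&(v>e)&(v<f)&(d>0)&(X[...,2]>.015); print(n,rect(X[m]),X[m][:,2].max())
for px in((335,174),(369,199),(344,251),(377,171),(337,210),(374,247)): print(px,X[px[1],px[0]])
m=(X[...,2]>.12)&(d>0);print("high",m.sum(),rect(X[m]) if m.sum() else 0)
E
```

```text
handle 1581 (array([562.8, -48.7]), array([261.5,  70.2]), 2.99)
[ 0.56139162 -0.04834228] [-0.99847932 -0.05512761]
tote (array([563., -49.]), array([262. , 190.1]), 3.15)
gift (array([ 466.5, -278. ]), array([ 96.4, 131.5]), 74.94) 0.06664405059501291
twine (array([ 703.4, -257.4]), array([70.7, 72.3]), 81.66) 0.06459961250711029
paint (array([422.5, 162.4]), array([49.3, 47.9]), 11.99) 0.10128520205615878
glass (array([661. , 184.7]), array([75.1, 74.2]), 86.11) 0.09243098276926112
(335, 174) [ 0.62890045 -0.01274286  0.0373599 ]
(369, 199) [ 0.57546435 -0.0797703   0.03746587]
(344, 251) [ 0.47291285 -0.02643428  0.03763434]
(377, 171) [ 0.63798292 -0.10109369  0.01998049]
(337, 210) [ 0.55715445 -0.01532728  0.02061767]
(374, 247) [ 0.48044426 -0.08760837  0.02028154]
high 1176 (array([563.1, -48. ]), array([259.5,  51.6]), 2.9)
```

Emit:
move_arm(deltas=[0, 50, -20, 0, 0, 100, -40, 0, 0, 150, -60, 0, 0, 200, -80, 0, 0, 250, -80, 0])

```text
time: 0.6
eef_pos: [0.347, -0.7284, 0.2953]
tcp_rot: [[0.903, 0.43, 0.001], [0.43, -0.903, -0.002], [-0.0, 0.002, -1.0]]
contact_force: [1.1, -1.2, 0.7]
gripper_width: 0.0927
grip_force: 0.0
```

Emit:
move_arm(deltas=[0, 50, 0, 0, 0, 100, 0, 0, 0, 150, 0, 0, 0, 200, 0, 0, 0, 250, 0, 0])

```text
time: 1.1
eef_pos: [0.3809, -0.7999, 0.2558]
tcp_rot: [[0.903, 0.43, 0.018], [0.43, -0.902, -0.038], [0.0, 0.042, -0.999]]
contact_force: [0.1, -0.0, 0.8]
gripper_width: 0.0932
grip_force: 0.0
```

```bash
python3 - <<'E'
from cell import *
import numpy as np
s=get_state(); print(s["time"],s["qpos"].round(1),s["eef_pos"],s["tcp_rot"].round(3))
E
```

```text
1.1 [-67.9  65.4   1.4   0.2 110.8  -3.3] [ 0.38092705 -0.79988482  0.25579794] [[ 0.903  0.43   0.018]
 [ 0.43  -0.902 -0.038]
 [ 0.     0.042 -0.999]]
```

Emit:
move_arm(deltas=[0, 500, 0, 0, 0, 500, 0, 0, 0, 500, 0, 0, 0, 500, 0, 0, 0, 500, 0, 0])

```text
time: 1.6
eef_pos: [0.3961, -0.8317, 0.2127]
tcp_rot: [[0.903, 0.428, 0.041], [0.43, -0.899, -0.087], [-0.0, 0.096, -0.995]]
contact_force: [-0.1, 0.6, -0.1]
gripper_width: 0.0928
grip_force: 0.0
```

Emit:
move_arm(deltas=[0, 0, -400, 0, 0, 0, -400, 0, 0, 0, -400, 0, 0, 0, -400, 0, 0, 0, -400, 0])

```text
time: 2.1
eef_pos: [0.3603, -0.7563, 0.4228]
tcp_rot: [[0.903, 0.427, 0.053], [0.43, -0.896, -0.111], [-0.0, 0.122, -0.992]]
contact_force: [0.1, -0.4, 0.1]
gripper_width: 0.0926
grip_force: 0.0
```

```bash
python3 - <<'E'
from cell import *
import numpy as np
s=get_state(); print(s["time"],s["qpos"].round(1),s["eef_pos"],s["tcp_rot"].round(3))
E
```

```text
2.1 [-68.2  54.2   1.3   0.5 117.5  -3.5] [ 0.36026123 -0.75632719  0.42281341] [[ 0.903  0.427  0.053]
 [ 0.43  -0.896 -0.111]
 [-0.     0.122 -0.992]]
```

Emit:
move_arm(deltas=[0, -50, 0, 0, 0, -100, 0, 0, 0, -150, 0, 0, 0, -200, 0, 0, 0, -250, 0, 0])

```text
time: 2.6
eef_pos: [0.2967, -0.624, 0.4067]
tcp_rot: [[0.903, 0.427, 0.053], [0.43, -0.896, -0.112], [-0.0, 0.124, -0.992]]
contact_force: [0.8, -0.0, 1.8]
gripper_width: 0.093
grip_force: 0.0
```

Emit:
move_arm(deltas=[0, -50, 0, 0, 0, -100, 0, 0, 0, -150, 0, 0, 0, -200, 0, 0, 0, -230, 0, 0])

```text
time: 3.1
eef_pos: [0.198, -0.4167, 0.3798]
tcp_rot: [[0.903, 0.427, 0.053], [0.43, -0.896, -0.112], [-0.001, 0.124, -0.992]]
contact_force: [0.0, 0.4, 0.7]
gripper_width: 0.0932
grip_force: 0.0
```

Emit:
move_arm(deltas=[0, -50, 0, 0, 0, -100, 0, 0, 0, -100, 0, 0])

```text
time: 3.4
eef_pos: [0.1548, -0.3257, 0.3688]
tcp_rot: [[0.903, 0.427, 0.054], [0.43, -0.895, -0.116], [-0.002, 0.128, -0.992]]
contact_force: [0.4, -0.7, 0.7]
gripper_width: 0.0932
grip_force: 0.0
```

```bash
cat > st.py <<'E'
from cell import *
s=get_state(); print(round(s["time"],2),s["qpos"].round(1),s["eef_pos"].round(4),s["tcp_rot"].round(3).tolist(),s["contact_force"].round(1))
E
python3 st.py
```

```text
3.4 [-73.9 -38.8 108.2   1.1 103.4  -9.1] [ 0.1548 -0.3257  0.3688] [[0.903, 0.427, 0.054], [0.43, -0.895, -0.116], [-0.002, 0.128, -0.992]] [ 0.4 -0.7  0.7]
```

Emit:
move_arm(deltas=[0, -50, 0, 0, 0, -100, 0, 0, 0, -150, 0, 0, 0, -150, 0, 0, 0, -150, 0, 0])

```text
time: 3.9
eef_pos: [0.1147, -0.2427, 0.3687]
tcp_rot: [[0.903, 0.429, 0.032], [0.43, -0.9, -0.069], [-0.001, 0.076, -0.997]]
contact_force: [-0.1, 0.2, -0.8]
gripper_width: 0.0932
grip_force: 0.0
```

```bash
python3 st.py
```

```text
3.9 [-77.  -51.1 114.2   1.  112.6 -12.1] [ 0.1147 -0.2427  0.3687] [[0.903, 0.429, 0.032], [0.43, -0.9, -0.069], [-0.001, 0.076, -0.997]] [-0.1  0.2 -0.8]
```

Emit:
move_arm(deltas=[0, -300, 0, 0, 0, -300, 0, 0, 0, -300, 0, 0, 0, -300, 0, 0, 0, -300, 0, 0])

```text
time: 4.4
eef_pos: [0.0963, -0.2064, 0.4215]
tcp_rot: [[0.903, 0.43, 0.013], [0.43, -0.902, -0.026], [0.0, 0.029, -1.0]]
contact_force: [-0.7, -0.5, 0.1]
gripper_width: 0.0928
grip_force: 0.0
```

```bash
python3 st.py
```

```text
4.4 [-78.7 -51.1 108.2   0.5 121.3 -13.9] [ 0.0963 -0.2064  0.4215] [[0.903, 0.43, 0.013], [0.43, -0.902, -0.026], [0.0, 0.029, -1.0]] [-0.7 -0.5  0.1]
```

Emit:
move_arm(deltas=[0, -300, 100, 0, 0, -300, 100, 0, 0, -300, 100, 0])

```text
time: 4.7
eef_pos: [0.0861, -0.1889, 0.4275]
tcp_rot: [[0.903, 0.43, -0.006], [0.43, -0.903, 0.016], [0.001, -0.017, -1.0]]
contact_force: [0.2, -0.7, 1.3]
gripper_width: 0.0934
grip_force: 0.0
```

```bash
python3 st.py
```

```text
4.7 [-79.4 -51.1 107.5  -0.2 124.6 -15.1] [ 0.0861 -0.1889  0.4275] [[0.903, 0.43, -0.006], [0.43, -0.903, 0.016], [0.001, -0.017, -1.0]] [ 0.2 -0.7  1.3]
```

Emit:
move_arm(deltas=[45, 20, 0, -0.14, 90, 40, 0, -0.28, 135, 50, 0, -0.42, 180, 55, 0, -0.56, 225, 60, 0, -0.7])

```text
time: 5.2
eef_pos: [0.3125, -0.1468, 0.4266]
tcp_rot: [[0.42, 0.907, -0.005], [0.907, -0.42, 0.015], [0.012, -0.011, -1.0]]
contact_force: [-0.0, -1.3, 0.0]
gripper_width: 0.0932
grip_force: 0.0
```

```bash
cat >> st.py <<'E'
import numpy as np,sys
R=s["tcp_rot"]
if len(sys.argv)>2:
    a=[float(x) for x in sys.argv[1:]]
    yaw=np.degrees(np.arctan2(R[1,0],R[0,0]))
    print("yaw",yaw.round(2),"shift mm",(1000*R.T@(np.array(a[:3])-s["eef_pos"])).round(1),"turn", round(-np.radians((a[3]-yaw+540)%360-180),3))
E
python3 st.py 0.593 -0.047 0.2 183.1
```

```text
5.2 [-34.3 -30.2  96.4   0.6 114.5  -9.2] [ 0.3125 -0.1468  0.4266] [[0.42, 0.907, -0.005], [0.907, -0.42, 0.015], [0.012, -0.011, -1.0]] [-0.  -1.3  0. ]
yaw 65.15 shift mm [205.7 215.1 226.6] turn -2.059
```

Emit:
move_arm(deltas=[30, 31, 20, -0.14, 60, 62, 40, -0.28, 90, 93, 60, -0.42, 120, 124, 80, -0.56, 150, 155, 100, -0.7])

```text
time: 5.7
eef_pos: [0.5158, -0.0755, 0.3254]
tcp_rot: [[-0.263, 0.965, -0.006], [0.965, 0.263, 0.016], [0.017, -0.001, -1.0]]
contact_force: [0.9, 0.4, 0.4]
gripper_width: 0.0929
grip_force: 0.0
```

Emit:
move_arm(deltas=[0, 0, 0, -0.14, 0, 0, 0, -0.28, 0, 0, 0, -0.42, 0, 0, 0, -0.56, 0, 0, 0, -0.7])

```text
time: 6.2
eef_pos: [0.5142, -0.0766, 0.3262]
tcp_rot: [[-0.823, 0.569, -0.006], [0.569, 0.823, 0.016], [0.014, 0.01, -1.0]]
contact_force: [-0.5, 0.1, -0.3]
gripper_width: 0.0929
grip_force: 0.0
```

```bash
python3 st.py 0.593 -0.047 0.16 183.1
```

```text
6.2 [-14.7  -5.6  87.4   0.8  98.8 -69.9] [ 0.5142 -0.0766  0.3262] [[-0.823, 0.569, -0.006], [0.569, 0.823, 0.016], [0.014, 0.01, -1.0]] [-0.5  0.1 -0.3]
yaw 145.35 shift mm [-50.4  67.5 166.1] turn -0.659
```

Emit:
move_arm(deltas=[-15, 20, 40, -0.14, -30, 40, 80, -0.28, -40, 55, 120, -0.42, -50, 68, 150, -0.56, -50, 68, 166, -0.66])

```text
time: 6.7
eef_pos: [0.5924, -0.0458, 0.156]
tcp_rot: [[-0.998, -0.056, -0.01], [-0.056, 0.998, 0.017], [0.009, 0.018, -1.0]]
contact_force: [0.3, -0.1, -0.1]
gripper_width: 0.0932
grip_force: 0.0
```

```bash
python3 st.py 0.593 -0.047 0.088 183.1
```

```text
6.7 [  -9.9    9.3   89.8    0.9   81.6 -103.2] [ 0.5924 -0.0458  0.156 ] [[-0.998, -0.056, -0.01], [-0.056, 0.998, 0.017], [0.009, 0.018, -1.0]] [ 0.3 -0.1 -0.1]
yaw -176.81 shift mm [-1.2 -2.4 68. ] turn 0.002
```

Emit:
move_arm(deltas=[0, -1, 25, 0, -1, -2, 50, 0, -1, -2, 68, 0, -1, -2, 68, 0])

```text
time: 7.1
eef_pos: [0.5912, -0.0473, 0.0886]
tcp_rot: [[-0.999, -0.049, -0.012], [-0.049, 0.999, 0.017], [0.011, 0.018, -1.0]]
contact_force: [-1.4, 0.2, -0.1]
gripper_width: 0.093
grip_force: 0.0
```

Emit:
move_arm(deltas=[0, 0, 0, 0, 0, 0, 0, 0, 0, 0, 0, 0, 0, 0, 0, 0, 0, 0, 0, 0], jaw=0)

```text
time: 7.6
eef_pos: [0.5939, -0.0477, 0.0931]
tcp_rot: [[-0.999, -0.049, -0.005], [-0.049, 0.999, 0.016], [0.004, 0.016, -1.0]]
contact_force: [0.4, 0.3, 0.3]
gripper_width: 0.0576
grip_force: 0.0
```

Emit:
move_arm(deltas=[0, 0, 0, 0, 0, 0, 0, 0])

```text
time: 7.8
eef_pos: [0.5935, -0.0477, 0.0925]
tcp_rot: [[-0.999, -0.049, -0.006], [-0.049, 0.999, 0.016], [0.005, 0.016, -1.0]]
contact_force: [0.3, -0.2, -0.4]
gripper_width: 0.0416
grip_force: 0.0
```

Emit:
move_arm(deltas=[0, 0, 4, 0, 0, 0, 4, 0, 0, 0, 4, 0, 0, 0, 4, 0, 0, 0, 4, 0])

```text
time: 8.3
eef_pos: [0.5933, -0.0478, 0.0883]
tcp_rot: [[-0.999, -0.049, -0.006], [-0.05, 0.999, 0.016], [0.006, 0.016, -1.0]]
contact_force: [-0.7, -1.0, -1.4]
gripper_width: 0.0163
grip_force: 30.0
```

Emit:
move_arm(deltas=[0, 0, 0, 0])

```text
time: 8.4
eef_pos: [0.5933, -0.0478, 0.0883]
tcp_rot: [[-0.999, -0.049, -0.006], [-0.049, 0.999, 0.016], [0.006, 0.016, -1.0]]
contact_force: [-0.9, -1.0, -0.2]
gripper_width: 0.0159
grip_force: 30.0
```

Gripped. Lift slowly and look.

Emit:
move_arm(deltas=[0, 0, -8, 0, 0, 0, -18, 0, 0, 0, -30, 0, 0, 0, -45, 0, 0, 0, -60, 0])

```text
time: 8.9
eef_pos: [0.5941, -0.0486, 0.1501]
tcp_rot: [[-0.999, -0.049, -0.005], [-0.049, 0.999, 0.016], [0.004, 0.016, -1.0]]
contact_force: [0.4, 0.5, -3.8]
gripper_width: 0.0157
grip_force: 30.0
```

```bash
python3 st.py; python3 - <<'E'
from h import *
p,d=grab_frame("scene"); cv2.imwrite("pics/s1.png",cv2.resize(p[60:340,130:530],None,fx=2,fy=2))
s=get_state();print(s["moment"])
E
```

```text
8.9 [ -10.1    9.6   90.2    0.9   80.7 -103.1] [ 0.5941 -0.0486  0.1501] [[-0.999, -0.049, -0.005], [-0.049, 0.999, 0.016], [0.004, 0.016, -1.0]] [ 0.4  0.5 -3.8]
[ 0.13718723 -0.64643333 -0.00232659]
```

View pics/s1.png

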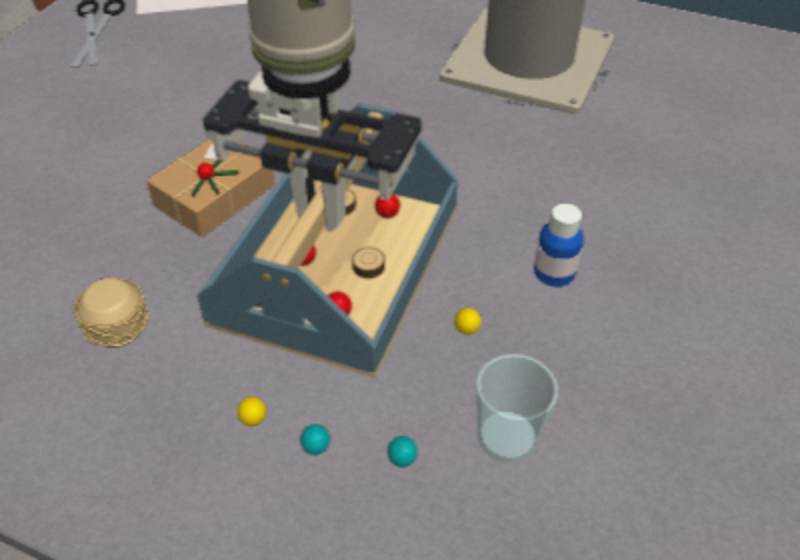

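Emit:
move_arm(deltas=[0, 0, -20, 0, 0, 0, -55, 0, 0, 0, -95, 0, 0, 0, -130, 0, 0, 0, -150, 0])

```text
time: 9.45
eef_pos: [0.5959, -0.0511, 0.3032]
tcp_rot: [[-0.999, -0.049, -0.0], [-0.049, 0.999, 0.015], [-0.0, 0.015, -1.0]]
contact_force: [1.6, 0.2, -3.9]
gripper_width: 0.0158
grip_force: 30.0
```

Emit:
move_arm(deltas=[-15, 0, -15, 0.05, -45, 0, -30, 0.15, -80, 0, -50, 0.25, -115, 0, -65, 0.35, -150, 0, -80, 0.45])

```text
time: 9.95
eef_pos: [0.7443, -0.0448, 0.3786]
tcp_rot: [[-0.921, 0.388, -0.004], [0.388, 0.921, 0.016], [0.01, 0.013, -1.0]]
contact_force: [1.5, -0.3, -3.8]
gripper_width: 0.0155
grip_force: 30.0
```

Emit:
move_arm(deltas=[0, 0, 0, 0.1, 0, 0, 0, 0.2, 0, 0, 0, 0.3, 0, 0, 0, 0.4, 0, 0, 0, 0.5])

```text
time: 10.45
eef_pos: [0.7432, -0.045, 0.3771]
tcp_rot: [[-0.622, 0.783, -0.006], [0.782, 0.622, 0.016], [0.016, 0.005, -1.0]]
contact_force: [0.0, -0.1, -4.0]
gripper_width: 0.0159
grip_force: 30.0
```

Emit:
move_arm(deltas=[0, 0, 0, 0.1, 0, 0, 0, 0.25, 0, 0, 0, 0.4, 0, 0, 0, 0.55, 0, 0, 0, 0.65])

```text
time: 10.95
eef_pos: [0.7431, -0.045, 0.3772]
tcp_rot: [[-0.02, 1.0, -0.006], [1.0, 0.02, 0.016], [0.016, -0.006, -1.0]]
contact_force: [0.3, 0.6, -4.1]
gripper_width: 0.0157
grip_force: 30.0
```

```bash
python3 st.py; python3 - <<'E'
from h import *
p,d=grab_frame("scene"); cv2.imwrite("pics/s2.png",p)
s=get_state();print(s["moment"])
E
```

```text
10.95 [ -7.8  33.5  36.8   0.9 110.2  -8.7] [ 0.7431 -0.045   0.3772] [[-0.02, 1.0, -0.006], [1.0, 0.02, 0.016], [0.016, -0.006, -1.0]] [ 0.3  0.6 -4.1]
[-0.18723511 -0.04702107  0.07901423]
```

View pics/s2.png

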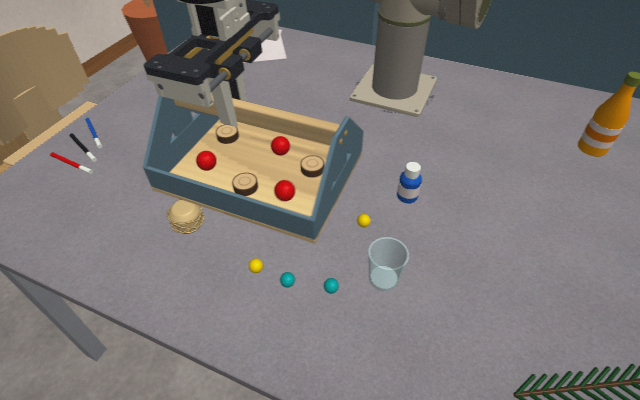

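Emit:
move_arm(deltas=[0, 30, 0, 0, 0, 80, 0, 0, 0, 300, -50, 0, 0, 300, -50, 0, 0, 300, -50, 0])

```text
time: 11.5
eef_pos: [0.8381, -0.0367, 0.3519]
tcp_rot: [[-0.028, 0.999, 0.027], [1.0, 0.027, 0.015], [0.014, 0.028, -1.0]]
contact_force: [-0.1, 0.7, -7.0]
gripper_width: 0.0156
grip_force: 30.0
```

Emit:
move_arm(deltas=[0, 400, -50, 0, 0, 400, -50, 0, 0, 400, -50, 0, 0, 400, -50, 0, 0, 400, -50, 0])

```text
time: 12.0
eef_pos: [0.8773, -0.0255, 0.3164]
tcp_rot: [[-0.026, 0.996, 0.084], [1.0, 0.025, 0.013], [0.01, 0.084, -0.996]]
contact_force: [0.1, 0.7, -5.2]
gripper_width: 0.016
grip_force: 30.0
```

```bash
python3 st.py
```

```text
12.0 [ -5.5  61.5   1.3   1.3 112.5  -6.5] [ 0.8773 -0.0255  0.3164] [[-0.026, 0.996, 0.084], [1.0, 0.025, 0.013], [0.01, 0.084, -0.996]] [ 0.1  0.7 -5.2]
```

Emit:
move_arm(deltas=[0, 400, -200, 0, 0, 400, -200, 0, 0, 400, -200, 0, 0, 400, -200, 0, 0, 400, -200, 0])

```text
time: 12.5
eef_pos: [0.884, -0.0173, 0.3448]
tcp_rot: [[-0.026, 0.991, 0.133], [1.0, 0.024, 0.012], [0.008, 0.133, -0.991]]
contact_force: [-0.1, -0.5, -4.1]
gripper_width: 0.0157
grip_force: 30.0
```

Emit:
move_arm(deltas=[0, 1000, -500, 0, 0, 1000, -500, 0, 0, 1000, -500, 0, 0, 1000, -500, 0, 0, 1000, -500, 0])

```text
time: 13.0
eef_pos: [0.8872, -0.0096, 0.3761]
tcp_rot: [[-0.025, 0.984, 0.179], [1.0, 0.024, 0.011], [0.007, 0.179, -0.984]]
contact_force: [-0.4, -0.5, -4.9]
gripper_width: 0.0156
grip_force: 30.0
```

```bash
python3 st.py
```

```text
13.0 [ -4.5  57.7   1.3   1.5 110.7  -5.3] [ 0.8872 -0.0096  0.3761] [[-0.025, 0.984, 0.179], [1.0, 0.024, 0.011], [0.007, 0.179, -0.984]] [-0.4 -0.5 -4.9]
```

Emit:
move_arm(deltas=[0, 500, -50, 0, 0, 500, -50, 0, 0, 500, -50, 0, 0, 500, -50, 0, 0, 500, -50, 0])

```text
time: 13.5
eef_pos: [0.9205, -0.0031, 0.3477]
tcp_rot: [[-0.025, 0.974, 0.225], [1.0, 0.023, 0.011], [0.005, 0.225, -0.974]]
contact_force: [1.3, 0.2, -4.7]
gripper_width: 0.016
grip_force: 30.0
```

Emit:
move_arm(deltas=[0, 500, 0, 0, 0, 500, 0, 0, 0, 500, 0, 0, 0, 500, 0, 0, 0, 500, 0, 0])

```text
time: 14.0
eef_pos: [0.954, 0.0024, 0.3194]
tcp_rot: [[-0.025, 0.961, 0.274], [1.0, 0.023, 0.011], [0.004, 0.274, -0.962]]
contact_force: [-0.7, -0.4, -3.8]
gripper_width: 0.0158
grip_force: 30.0
```

Emit:
move_arm(deltas=[0, 500, 0, 0, 0, 500, 0, 0, 0, 500, 0, 0, 0, 500, 0, 0, 0, 500, 0, 0])

```text
time: 14.5
eef_pos: [0.9804, 0.0069, 0.3057]
tcp_rot: [[-0.025, 0.946, 0.323], [1.0, 0.022, 0.011], [0.003, 0.323, -0.946]]
contact_force: [-0.9, -0.8, -4.4]
gripper_width: 0.0158
grip_force: 30.0
```

```bash
python3 st.py;  python3 - <<'E'
from h import *
p,d=grab_frame("scene"); cv2.imwrite("pics/s3.png",p)
E
```

```text
14.5 [-3.2 63.5  1.3  1.7 96.4 -4.1] [0.9804 0.0069 0.3057] [[-0.025, 0.946, 0.323], [1.0, 0.022, 0.011], [0.003, 0.323, -0.946]] [-0.9 -0.8 -4.4]
```

View pics/s3.png

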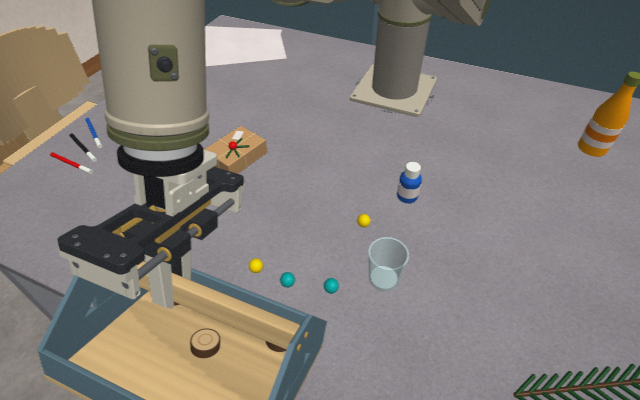

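Emit:
move_arm(deltas=[0, 500, -100, 0, 0, 500, -100, 0, 0, 500, -100, 0, 0, 500, -100, 0, 0, 500, -100, 0])

```text
time: 15.05
eef_pos: [0.988, 0.01, 0.339]
tcp_rot: [[-0.024, 0.928, 0.372], [1.0, 0.022, 0.011], [0.002, 0.372, -0.928]]
contact_force: [-0.1, -0.0, -3.7]
gripper_width: 0.0157
grip_force: 30.0
```

Emit:
move_arm(deltas=[0, 500, -100, 0, 0, 500, -100, 0, 0, 500, -100, 0, 0, 500, -100, 0, 0, 500, -100, 0])

```text
time: 15.55
eef_pos: [0.9928, 0.0125, 0.3733]
tcp_rot: [[-0.024, 0.908, 0.417], [1.0, 0.021, 0.012], [0.002, 0.417, -0.909]]
contact_force: [0.5, 0.4, -5.0]
gripper_width: 0.0158
grip_force: 30.0
```

Emit:
move_arm(deltas=[0, 500, -100, 0, 0, 500, -100, 0, 0, 500, -100, 0, 0, 500, -100, 0, 0, 500, -100, 0])

```text
time: 16.05
eef_pos: [0.9949, 0.0144, 0.4116]
tcp_rot: [[-0.024, 0.886, 0.463], [1.0, 0.02, 0.012], [0.002, 0.463, -0.886]]
contact_force: [-0.3, 0.5, -5.7]
gripper_width: 0.0155
grip_force: 30.0
```

Emit:
move_arm(deltas=[0, 500, -100, 0, 0, 500, -100, 0, 0, 500, -100, 0, 0, 500, -100, 0, 0, 500, -100, 0])

```text
time: 16.55
eef_pos: [0.9943, 0.0159, 0.4523]
tcp_rot: [[-0.024, 0.862, 0.507], [1.0, 0.02, 0.013], [0.001, 0.507, -0.862]]
contact_force: [0.6, 0.9, -4.8]
gripper_width: 0.0159
grip_force: 30.0
```

```bash
python3 st.py
```

```text
16.55 [-2.9 55.5  1.3  2.2 92.7 -3.5] [0.9943 0.0159 0.4523] [[-0.024, 0.862, 0.507], [1.0, 0.02, 0.013], [0.001, 0.507, -0.862]] [ 0.6  0.9 -4.8]
```

Emit:
move_arm(deltas=[0, -8, -5, 0, 0, -28, -16, 0, 0, -55, -32, 0, 0, -84, -49, 0, 0, -112, -66, 0])

```text
time: 17.05
eef_pos: [0.8624, 0.0129, 0.451]
tcp_rot: [[-0.024, 0.862, 0.506], [1.0, 0.02, 0.013], [0.001, 0.506, -0.863]]
contact_force: [0.1, 0.8, -3.2]
gripper_width: 0.0159
grip_force: 30.0
```

Emit:
move_arm(deltas=[0, -30, -17, 0, 0, -60, -35, 0, 0, -88, -51, 0, 0, -110, -64, 0, 0, -125, -72, 0])

```text
time: 17.55
eef_pos: [0.7186, 0.0095, 0.4515]
tcp_rot: [[-0.024, 0.861, 0.507], [1.0, 0.02, 0.013], [0.001, 0.508, -0.862]]
contact_force: [0.7, -0.2, -4.8]
gripper_width: 0.0157
grip_force: 30.0
```

Emit:
move_arm(deltas=[0, -8, -5, -0.03, 0, -10, -6, -0.08, 0, -10, -6, -0.14, 0, -10, -6, -0.21, 0, -10, -6, -0.28])

```text
time: 18.05
eef_pos: [0.7084, 0.0092, 0.4508]
tcp_rot: [[-0.263, 0.821, 0.507], [0.954, 0.298, 0.013], [-0.14, 0.487, -0.862]]
contact_force: [0.5, 0.3, -5.6]
gripper_width: 0.0159
grip_force: 30.0
```

```bash
python3 st.py;  python3 - <<'E'
from h import *
p,d=grab_frame("top"); cv2.imwrite("pics/t4.png",p)
E
```

```text
18.05 [ -5.2  -5.4  79.7   3.5  75.5 -22.7] [0.7084 0.0092 0.4508] [[-0.263, 0.821, 0.507], [0.954, 0.298, 0.013], [-0.14, 0.487, -0.862]] [ 0.5  0.3 -5.6]
```

View pics/t4.png

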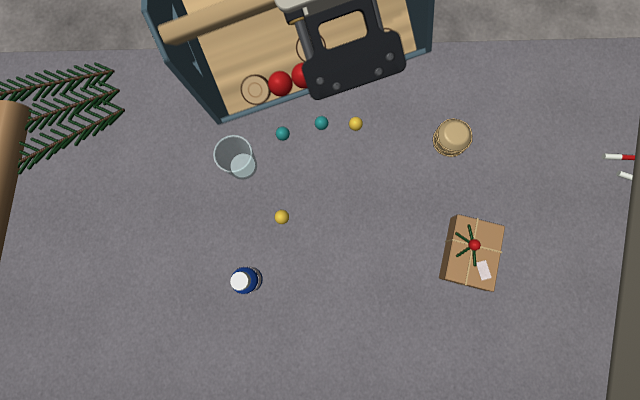

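Emit:
move_arm(deltas=[0, 0, 0, -0.06, 0, 0, 0, -0.12, 0, 0, 0, -0.18, 0, 0, 0, -0.24, 0, 0, 0, -0.3])

```text
time: 18.6
eef_pos: [0.7085, 0.0092, 0.4507]
tcp_rot: [[-0.493, 0.708, 0.506], [0.825, 0.565, 0.013], [-0.277, 0.424, -0.862]]
contact_force: [-0.2, -0.0, -4.1]
gripper_width: 0.0157
grip_force: 30.0
```

Emit:
move_arm(deltas=[0, 0, 0, -0.06, 0, 0, 0, -0.12, 0, 0, 0, -0.18, 0, 0, 0, -0.24, 0, 0, 0, -0.3])

```text
time: 19.1
eef_pos: [0.7086, 0.0092, 0.4507]
tcp_rot: [[-0.68, 0.53, 0.506], [0.621, 0.784, 0.013], [-0.39, 0.323, -0.862]]
contact_force: [0.7, -0.3, -5.1]
gripper_width: 0.0155
grip_force: 30.0
```

Emit:
move_arm(deltas=[0, 0, 0, -0.07, 0, 0, 0, -0.14, 0, 0, 0, -0.22, 0, 0, 0, -0.3, 0, 0, 0, -0.38])

```text
time: 19.6
eef_pos: [0.7085, 0.0092, 0.4507]
tcp_rot: [[-0.828, 0.24, 0.507], [0.285, 0.958, 0.013], [-0.482, 0.155, -0.862]]
contact_force: [1.1, 0.4, -4.6]
gripper_width: 0.0159
grip_force: 30.0
```

Emit:
move_arm(deltas=[0, 0, 0, 0, 0, 0, 0, 0, 0, 0, 0, 0, 0, 0, 0, 0, 0, 0, 0, 0])

```text
time: 20.1
eef_pos: [0.7088, 0.0092, 0.4505]
tcp_rot: [[-0.828, 0.242, 0.506], [0.288, 0.958, 0.013], [-0.482, 0.156, -0.862]]
contact_force: [-0.4, -0.1, -4.5]
gripper_width: 0.0157
grip_force: 30.0
```

```bash
python3 st.py;  python3 - <<'E'
from h import *
p,d=grab_frame("top"); cv2.imwrite("pics/t5.png",p)
E
```

```text
20.1 [ -5.2  -5.3  79.6   3.5  75.5 -78.6] [0.7088 0.0092 0.4505] [[-0.828, 0.242, 0.506], [0.288, 0.958, 0.013], [-0.482, 0.156, -0.862]] [-0.4 -0.1 -4.5]
```

View pics/t5.png

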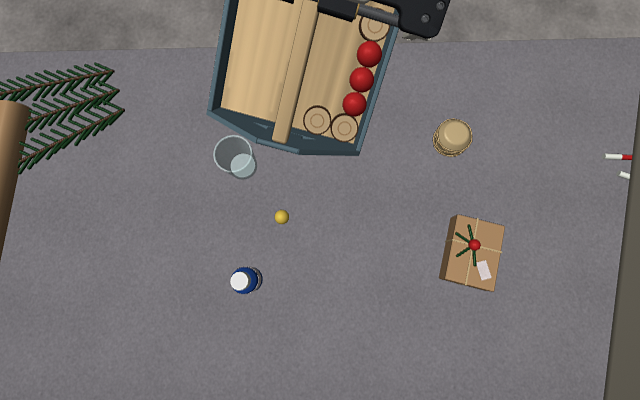

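Emit:
move_arm(deltas=[0, 0, 0, -0.1, 0, 0, 0, -0.22, 0, 0, 0, -0.35, 0, 0, 0, -0.5, 0, 0, 0, -0.62])

```text
time: 20.65
eef_pos: [0.7088, 0.0092, 0.4504]
tcp_rot: [[-0.812, -0.289, 0.506], [-0.328, 0.945, 0.013], [-0.482, -0.156, -0.862]]
contact_force: [0.0, 0.1, -4.1]
gripper_width: 0.0159
grip_force: 30.0
```

Emit:
move_arm(deltas=[0, 0, 0, -0.05, 0, 0, 0, -0.05, 0, 0, 0, -0.05, 0, 0, 0, -0.05, 0, 0, 0, -0.05])

```text
time: 21.15
eef_pos: [0.7088, 0.0092, 0.4504]
tcp_rot: [[-0.799, -0.324, 0.506], [-0.369, 0.929, 0.013], [-0.475, -0.176, -0.862]]
contact_force: [-0.2, -0.5, -4.6]
gripper_width: 0.0161
grip_force: 30.0
```

```bash
python3 st.py;  python3 - <<'E'
from h import *
p,d=grab_frame("top"); cv2.imwrite("pics/t6.png",p[:300,150:500])
E
```

```text
21.15 [  -5.2   -5.3   79.6    3.5   75.5 -117. ] [0.7088 0.0092 0.4504] [[-0.799, -0.324, 0.506], [-0.369, 0.929, 0.013], [-0.475, -0.176, -0.862]] [-0.2 -0.5 -4.6]
```

View pics/t6.png

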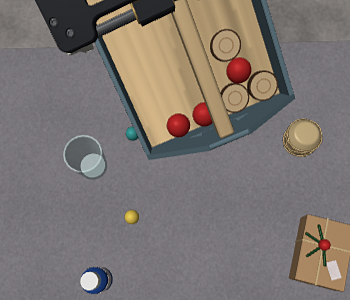

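Emit:
move_arm(deltas=[0, 0, 0, 0.08, 0, 0, 0, 0.16, 0, 0, 0, 0.26, 0, 0, 0, 0.36, 0, 0, 0, 0.46])

```text
time: 21.7
eef_pos: [0.7088, 0.0091, 0.4505]
tcp_rot: [[-0.86, 0.067, 0.506], [0.086, 0.996, 0.013], [-0.504, 0.054, -0.862]]
contact_force: [-0.7, -0.3, -4.9]
gripper_width: 0.0158
grip_force: 30.0
```

Emit:
move_arm(deltas=[0, 0, 0, 0.1, 0, 0, 0, 0.2, 0, 0, 0, 0.3, 0, 0, 0, 0.4, 0, 0, 0, 0.5])

```text
time: 22.2
eef_pos: [0.7088, 0.0091, 0.4505]
tcp_rot: [[-0.722, 0.471, 0.506], [0.553, 0.833, 0.013], [-0.416, 0.289, -0.862]]
contact_force: [0.2, -0.1, -4.5]
gripper_width: 0.0155
grip_force: 30.0
```

Emit:
move_arm(deltas=[0, 0, 0, 0.08, 0, 0, 0, 0.16, 0, 0, 0, 0.24, 0, 0, 0, 0.24, 0, 0, 0, 0.24])

```text
time: 22.7
eef_pos: [0.7088, 0.0091, 0.4505]
tcp_rot: [[-0.594, 0.625, 0.506], [0.73, 0.683, 0.013], [-0.338, 0.377, -0.862]]
contact_force: [0.1, -0.1, -4.9]
gripper_width: 0.0155
grip_force: 30.0
```

```bash
python3 st.py;  python3 - <<'E'
from h import *
p,d=grab_frame("top"); cv2.imwrite("pics/t7.png",p[:300,100:500])
E
```

```text
22.7 [ -5.2  -5.3  79.6   3.5  75.4 -48.4] [0.7088 0.0091 0.4505] [[-0.594, 0.625, 0.506], [0.73, 0.683, 0.013], [-0.338, 0.377, -0.862]] [ 0.1 -0.1 -4.9]
```

View pics/t7.png

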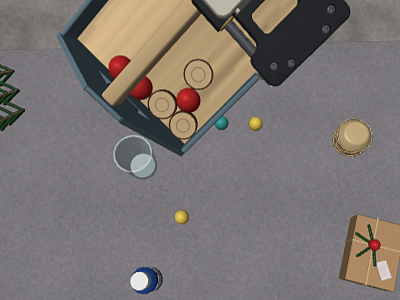

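Emit:
move_arm(deltas=[0, 0, 0, 0.1, 0, 0, 0, 0.2, 0, 0, 0, 0.32, 0, 0, 0, 0.44, 0, 0, 0, 0.56])

```text
time: 23.25
eef_pos: [0.7088, 0.0092, 0.4504]
tcp_rot: [[-0.166, 0.846, 0.506], [0.983, 0.186, 0.013], [-0.083, 0.5, -0.862]]
contact_force: [0.2, 0.2, -5.7]
gripper_width: 0.0155
grip_force: 30.0
```

Emit:
move_arm(deltas=[0, 0, 0, 0.12, 0, 0, 0, 0.24, 0, 0, 0, 0.36, 0, 0, 0, 0.46, 0, 0, 0, 0.52])

```text
time: 23.75
eef_pos: [0.7088, 0.0092, 0.4504]
tcp_rot: [[0.275, 0.817, 0.506], [0.945, -0.326, 0.013], [0.176, 0.475, -0.862]]
contact_force: [0.8, 1.3, -4.0]
gripper_width: 0.0158
grip_force: 30.0
```

Emit:
move_arm(deltas=[0, 0, 0, 0, 0, 0, 0, 0, 0, 0, 0, 0])

```text
time: 24.05
eef_pos: [0.7088, 0.0092, 0.4504]
tcp_rot: [[0.272, 0.818, 0.506], [0.947, -0.322, 0.013], [0.174, 0.476, -0.862]]
contact_force: [0.6, -0.1, -3.9]
gripper_width: 0.0158
grip_force: 30.0
```

```bash
cat > m.py <<'E'
from h import *
import sys
s=get_state();p,d=grab_frame("top");cv2.imwrite("pics/%s.png"%sys.argv[1],p)
L=((cloud("top",d)-s["eef_pos"])@s["tcp_rot"])*1000
O=np.stack([30-L[...,0],L[...,1],88-L[...,2]],-1)
ok=(d>0)&(abs(O[...,0])<124)&(abs(O[...,1])<89)&(O[...,2]>-10)&(O[...,2]<48)
b,g,r=[p[...,i].astype(int) for i in range(3)];red=ok&(r>110)&(g<70)
n,lab,st,c=cv2.connectedComponentsWithStats(red.astype(np.uint8))
print("tool z",s["tcp_rot"][2].round(3),"floor z",np.median(O[ok][:,2]).round(1))
G=[["."]*25 for _ in range(18)]
for q,c in list(zip(O[ok],red[ok])):
    i,j=int((q[1]+89)//10),int((q[0]+124)//10)
    k="R" if c else "s" if q[2]>13 else "_"
    if k=="R" or (k=="s" and G[i][j]!="R") or G[i][j]==".":G[i][j]=k
print("rows own y from + (top) to -, columns own x from - (left)");print("\n".join("".join(x) for x in G[::-1]))
E
python3 m.py t8
```

```text
tool z [ 0.174  0.476 -0.862] floor z 8.9
rows own y from + (top) to -, columns own x from - (left)
.........................
.........................
.........................
.........................
.........................
.........................
.........................
.........................
...................______
...................______
.................________
......___._______________
...__RRRs._______________
ssss_RRRs._RRR___________
ssss_RRRss_RRR___._______
ssssRRRs...........______
sssRRRRs...........______
ssssRRss...........ssssss
```

Emit:
move_arm(deltas=[0, 0, 0, -0.1, 0, 0, 0, -0.2, 0, 0, 0, -0.3, 0, 0, 0, -0.42, 0, 0, 0, -0.54])

```text
time: 24.6
eef_pos: [0.7088, 0.0092, 0.4505]
tcp_rot: [[-0.191, 0.841, 0.506], [0.977, 0.214, 0.013], [-0.098, 0.497, -0.862]]
contact_force: [-0.8, -0.9, -5.1]
gripper_width: 0.0158
grip_force: 30.0
```

Emit:
move_arm(deltas=[0, 0, 0, -0.12, 0, 0, 0, -0.24, 0, 0, 0, -0.36, 0, 0, 0, -0.48, 0, 0, 0, -0.6])

```text
time: 25.1
eef_pos: [0.7089, 0.0092, 0.4505]
tcp_rot: [[-0.632, 0.586, 0.506], [0.685, 0.728, 0.013], [-0.361, 0.355, -0.862]]
contact_force: [-0.3, 0.0, -5.1]
gripper_width: 0.0158
grip_force: 30.0
```

Emit:
move_arm(deltas=[0, 0, 0, 0, 0, 0, 0, 0, 0, 0, 0, 0])

```text
time: 25.4
eef_pos: [0.7088, 0.0092, 0.4505]
tcp_rot: [[-0.627, 0.591, 0.506], [0.691, 0.722, 0.013], [-0.358, 0.358, -0.862]]
contact_force: [0.7, 0.3, -4.5]
gripper_width: 0.016
grip_force: 30.0
```

```bash
python3 m.py t9; python3 st.py
```

```text
tool z [-0.358  0.358 -0.862] floor z 6.7
rows own y from + (top) to -, columns own x from - (left)
sssssss_.................
s________................
s_________...............
s__________..............
s___________.............
s____________............
s____________............
.........................
s_____________...........
s_____________...........
sss___________...........
ssss__________._.........
sssRRRR_______._.........
sssRRRR_______._.___.....
ssssRRRsss____._.____....
ssssRRRsssRRRs._._____...
ssssRRRsssRRRR._._____...
ssssRRRssssRRs...........
25.45 [ -5.2  -5.3  79.6   3.5  75.4 -51.6] [0.7088 0.0092 0.4505] [[-0.628, 0.591, 0.506], [0.691, 0.723, 0.013], [-0.358, 0.358, -0.862]] [ 0.2  0.6 -5.4]
```

Emit:
move_arm(deltas=[0, 0, 0, -0.12, 0, 0, 0, -0.26, 0, 0, 0, -0.4, 0, 0, 0, -0.54, 0, 0, 0, -0.68])

```text
time: 25.95
eef_pos: [0.7088, 0.0092, 0.4505]
tcp_rot: [[-0.86, 0.06, 0.506], [0.077, 0.997, 0.013], [-0.504, 0.05, -0.862]]
contact_force: [0.1, -0.1, -4.7]
gripper_width: 0.0158
grip_force: 30.0
```

Emit:
move_arm(deltas=[0, 0, 0, -0.12, 0, 0, 0, -0.24, 0, 0, 0, -0.32, 0, 0, 0, -0.32, 0, 0, 0, -0.32])

```text
time: 26.45
eef_pos: [0.7088, 0.0092, 0.4505]
tcp_rot: [[-0.837, -0.208, 0.506], [-0.233, 0.972, 0.013], [-0.495, -0.107, -0.862]]
contact_force: [0.0, 0.4, -4.5]
gripper_width: 0.0157
grip_force: 30.0
```

```bash
python3 m.py t10
```

```text
tool z [-0.495 -0.107 -0.862] floor z 6.8
rows own y from + (top) to -, columns own x from - (left)
sssssssssssssssss_.......
s_________________.......
s_________________.......
s________________........
s________________........
s______________..........
s______________..........
s______________..........
s______________..........
.........................
sss____________..........
sssssR_________..........
ssssRRR________..........
ssssRRR________..........
ssssRRRssssRR_...........
ssssRRRsssRRRR...........
ssssRRRsssRRRR...........
ssssRRRssssRR_...........
```

Emit:
move_arm(deltas=[0, 0, 0, -0.08, 0, 0, 0, -0.16, 0, 0, 0, -0.16, 0, 0, 0, -0.16])

```text
time: 26.9
eef_pos: [0.7088, 0.0092, 0.4505]
tcp_rot: [[-0.793, -0.338, 0.506], [-0.385, 0.923, 0.013], [-0.472, -0.185, -0.862]]
contact_force: [0.1, -0.2, -4.0]
gripper_width: 0.0159
grip_force: 30.0
```

```bash
python3 m.py t11
```

```text
tool z [-0.472 -0.185 -0.862] floor z 6.7
rows own y from + (top) to -, columns own x from - (left)
sssssssssssssss._.__.....
sRR____________._._......
RRRR___________._._......
RRRR___________._........
sRR____________._........
s______________..........
s_____________...........
s_____________...........
s__sRs________...........
.........................
sssRRR...................
ssssRR_________..........
ssss__________...........
ssss___ss_____...........
ssssRRsssss___...........
ssssRRRssss__............
ssssRRRssss__............
ssssRRRsssss.............
```

Emit:
move_arm(deltas=[0, 0, 0, 0.13, 0, 0, 0, 0.27, 0, 0, 0, 0.41, 0, 0, 0, 0.55, 0, 0, 0, 0.69])

```text
time: 27.45
eef_pos: [0.7088, 0.0092, 0.4504]
tcp_rot: [[-0.826, 0.248, 0.506], [0.295, 0.955, 0.013], [-0.48, 0.16, -0.862]]
contact_force: [0.3, 0.8, -4.2]
gripper_width: 0.016
grip_force: 30.0
```

Emit:
move_arm(deltas=[0, 0, 0, 0.13, 0, 0, 0, 0.26, 0, 0, 0, 0.39, 0, 0, 0, 0.47, 0, 0, 0, 0.47])

```text
time: 27.95
eef_pos: [0.7088, 0.0092, 0.4504]
tcp_rot: [[-0.627, 0.592, 0.506], [0.692, 0.722, 0.013], [-0.358, 0.358, -0.862]]
contact_force: [-1.4, -0.8, -4.0]
gripper_width: 0.016
grip_force: 30.0
```

Emit:
move_arm(deltas=[0, 0, 0, 0, 0, 0, 0, 0, 0, 0, 0, 0])

```text
time: 28.25
eef_pos: [0.7088, 0.0092, 0.4505]
tcp_rot: [[-0.629, 0.589, 0.506], [0.689, 0.725, 0.013], [-0.359, 0.357, -0.862]]
contact_force: [-0.5, -0.3, -4.7]
gripper_width: 0.0155
grip_force: 30.0
```

```bash
python3 m.py t12
```

```text
tool z [-0.359  0.357 -0.862] floor z 6.7
rows own y from + (top) to -, columns own x from - (left)
sssssss_.................
s________................
s_________...............
s__________..............
ss__________.............
RRRR_________............
RRRR_________............
s........................
...___________...........
RRRR__________...........
sRRs__________...........
ssss__________._.........
ssss__________._.........
ssss___sss____._.___.....
ssss__sssss___._.____....
ssssRRRssss___._._____...
ssssRRRsss____._._____...
ssssRRRsssssss...........
```

Emit:
move_arm(deltas=[0, 0, 0, 0.13, 0, 0, 0, 0.27, 0, 0, 0, 0.41, 0, 0, 0, 0.55, 0, 0, 0, 0.69])

```text
time: 28.8
eef_pos: [0.7088, 0.0092, 0.4504]
tcp_rot: [[-0.105, 0.856, 0.506], [0.993, 0.114, 0.013], [-0.047, 0.504, -0.862]]
contact_force: [0.1, 0.4, -5.2]
gripper_width: 0.016
grip_force: 30.0
```

Emit:
move_arm(deltas=[0, 0, 0, 0.12, 0, 0, 0, 0.24, 0, 0, 0, 0.34, 0, 0, 0, 0.34])

```text
time: 29.2
eef_pos: [0.7088, 0.0091, 0.4505]
tcp_rot: [[0.183, 0.843, 0.506], [0.976, -0.22, 0.013], [0.122, 0.492, -0.862]]
contact_force: [-0.4, -0.7, -4.2]
gripper_width: 0.0156
grip_force: 30.0
```

```bash
python3 m.py t13
```

```text
tool z [ 0.122  0.492 -0.862] floor z 8.4
rows own y from + (top) to -, columns own x from - (left)
.........................
.........................
.........................
.........................
.........................
.........................
.........................
.........................
...................._____
...................._____
......____.........______
..ss______.______..______
ssss______.______..______
ssss______.______..______
ssss_s_sss.______..______
ssssRRRss..........._____
sssRRRRss..........._____
ssssRRsss...........sssss
```

Emit:
move_arm(deltas=[0, 0, 0, 0.06, 0, 0, 0, 0.1, 0, 0, 0, 0.1])

```text
time: 29.55
eef_pos: [0.7088, 0.0091, 0.4504]
tcp_rot: [[0.263, 0.821, 0.506], [0.95, -0.313, 0.013], [0.169, 0.477, -0.862]]
contact_force: [0.4, -0.2, -4.6]
gripper_width: 0.0156
grip_force: 30.0
```

```bash
python3 m.py t14
```

```text
tool z [ 0.169  0.477 -0.862] floor z 8.5
rows own y from + (top) to -, columns own x from - (left)
.........................
.........................
.........................
.........................
.........................
.........................
.........................
.........................
...................______
...................______
.................._______
......___._______________
...ssss__._______________
ssss_____._RRs___________
ssss_s_sss.RRs___._______
ssssRRRss..........______
sssRRRRs...........______
ssssRRss...........ssssss
```

Emit:
move_arm(deltas=[0, 0, 0, -0.14, 0, 0, 0, -0.28, 0, 0, 0, -0.42, 0, 0, 0, -0.56, 0, 0, 0, -0.7])

```text
time: 30.1
eef_pos: [0.7088, 0.0092, 0.4505]
tcp_rot: [[-0.333, 0.795, 0.506], [0.925, 0.379, 0.013], [-0.182, 0.473, -0.862]]
contact_force: [0.6, 0.8, -5.1]
gripper_width: 0.0157
grip_force: 30.0
```

Emit:
move_arm(deltas=[0, 0, 0, -0.14, 0, 0, 0, -0.28, 0, 0, 0, -0.42, 0, 0, 0, -0.42])

```text
time: 30.5
eef_pos: [0.7088, 0.0092, 0.4505]
tcp_rot: [[-0.626, 0.593, 0.506], [0.693, 0.72, 0.013], [-0.357, 0.359, -0.862]]
contact_force: [-0.2, -0.3, -4.3]
gripper_width: 0.0159
grip_force: 30.0
```

```bash
python3 m.py t15
```

```text
tool z [-0.357  0.359 -0.862] floor z 6.8
rows own y from + (top) to -, columns own x from - (left)
sssssss_.................
s________................
s_________...............
s__________..............
s___________.............
s____________............
s____________............
.........................
s_____________...........
s_____________...........
sss___________...........
ssss__________._.........
sssRRRR_______._.........
sssRRRR_______._.___.....
ssssRRRsss____._.____....
sssRRRRsssRRRR._._____...
sssRRRRsssRRRR._._____...
ssssRRRssssRRs...........
```

Emit:
move_arm(deltas=[0, 0, 0, -0.14, 0, 0, 0, -0.28, 0, 0, 0, -0.42, 0, 0, 0, -0.56, 0, 0, 0, -0.7])

```text
time: 31.05
eef_pos: [0.7089, 0.0093, 0.4506]
tcp_rot: [[-0.861, 0.053, 0.507], [0.069, 0.998, 0.013], [-0.505, 0.046, -0.862]]
contact_force: [0.2, 0.6, -4.8]
gripper_width: 0.0158
grip_force: 30.0
```

Emit:
move_arm(deltas=[0, 0, 0, -0.14, 0, 0, 0, -0.28, 0, 0, 0, -0.42, 0, 0, 0, -0.47, 0, 0, 0, -0.4])

```text
time: 31.55
eef_pos: [0.7089, 0.0092, 0.4506]
tcp_rot: [[-0.814, -0.283, 0.507], [-0.321, 0.947, 0.013], [-0.483, -0.152, -0.862]]
contact_force: [0.0, 0.3, -4.0]
gripper_width: 0.0158
grip_force: 30.0
```

Emit:
move_arm(deltas=[0, 0, 0, 0.14, 0, 0, 0, 0.28, 0, 0, 0, 0.42, 0, 0, 0, 0.56, 0, 0, 0, 0.7])

```text
time: 32.05
eef_pos: [0.7088, 0.0092, 0.4505]
tcp_rot: [[-0.803, 0.314, 0.506], [0.371, 0.928, 0.013], [-0.466, 0.198, -0.862]]
contact_force: [0.5, 0.3, -4.8]
gripper_width: 0.0161
grip_force: 30.0
```

Emit:
move_arm(deltas=[0, 0, 0, 0.14, 0, 0, 0, 0.28, 0, 0, 0, 0.42, 0, 0, 0, 0.5, 0, 0, 0, 0.5])

```text
time: 32.55
eef_pos: [0.7088, 0.0092, 0.4506]
tcp_rot: [[-0.558, 0.658, 0.507], [0.767, 0.641, 0.013], [-0.316, 0.396, -0.862]]
contact_force: [-1.0, 0.5, -4.5]
gripper_width: 0.0156
grip_force: 30.0
```

```bash
python3 m.py t16
```

```text
tool z [-0.316  0.396 -0.862] floor z 6.7
rows own y from + (top) to -, columns own x from - (left)
sssss_...................
s_______.................
s________................
s_________...............
s__________..............
s___________.............
s___________.............
.........................
s.ss_________............
RRRR_________............
sRR__________............
ssss____________.........
sssRRRR_____________.....
sssRRRR______________....
ssssRRRsss____________...
ssssRRRssss___________...
ssssRRRssss___...........
ssssRRRssssss_...........
```

```bash
cat > c.py <<'E'
from h import *
s=get_state();R=s["tcp_rot"];g=np.array([.466,-.278])
for n,a,b in(("pp",1,1),("pm",1,-1),("mp",-1,1),("mm",-1,-1)):
    w=s["eef_pos"]+R@np.array([30-124*a,89*b,82])/1000
    print(n,w.round(3),np.linalg.norm(w[:2]-g).round(3), "after",[np.linalg.norm(w[:2]-[0,k]-g).round(3) for k in(.1,.15,.2,.25)])
print((R.T@[0,-.15,0]).round(3),s["qpos"].round(1),s["time"])
E
python3 c.py
```

```text
pp [ 0.861 -0.004  0.445] 0.481 after [np.float64(0.432), np.float64(0.414), np.float64(0.402), np.float64(0.396)]
pm [ 0.745 -0.119  0.375] 0.321 after [np.float64(0.285), np.float64(0.279), np.float64(0.282), np.float64(0.293)]
mp [0.722 0.185 0.366] 0.53 after [np.float64(0.445), np.float64(0.405), np.float64(0.368), np.float64(0.334)]
mm [0.606 0.071 0.296] 0.376 after [np.float64(0.285), np.float64(0.243), np.float64(0.204), np.float64(0.171)]
[-0.115 -0.097 -0.002] [ -5.2  -5.3  79.6   3.5  75.4 -45.4] 32.6
```

Emit:
move_arm(deltas=[-4, -3, 0, 0, -13, -11, 0, 0, -26, -22, 0, 0, -41, -35, 0, 0, -58, -49, 0, 0])

```text
time: 33.1
eef_pos: [0.7091, -0.0682, 0.4496]
tcp_rot: [[-0.561, 0.655, 0.506], [0.764, 0.645, 0.013], [-0.318, 0.394, -0.862]]
contact_force: [0.4, 0.6, -4.9]
gripper_width: 0.0159
grip_force: 30.0
```

Emit:
move_arm(deltas=[-17, -14, 0, 0, -34, -28, 0, 0, -50, -42, 0, 0, -64, -54, 0, 0, -74, -63, 0, 0])

```text
time: 33.6
eef_pos: [0.709, -0.1665, 0.448]
tcp_rot: [[-0.56, 0.656, 0.506], [0.765, 0.644, 0.012], [-0.318, 0.394, -0.862]]
contact_force: [0.8, -0.5, -4.2]
gripper_width: 0.0161
grip_force: 30.0
```

Emit:
move_arm(deltas=[-9, -8, 0, 0, -15, -13, 0, 0, -19, -16, 0, 0, -21, -18, 0, 0, -21, -18, 0, 0])

```text
time: 34.1
eef_pos: [0.7094, -0.1914, 0.4478]
tcp_rot: [[-0.561, 0.655, 0.506], [0.765, 0.644, 0.013], [-0.318, 0.395, -0.862]]
contact_force: [0.1, 0.1, -4.7]
gripper_width: 0.0159
grip_force: 30.0
```

Emit:
move_arm(deltas=[0, 0, 0, 0, 0, 0, 0, 0, 0, 0, 0, 0, 0, 0, 0, 0, 0, 0, 0, 0])

```text
time: 34.6
eef_pos: [0.7094, -0.1914, 0.4478]
tcp_rot: [[-0.56, 0.655, 0.506], [0.765, 0.644, 0.013], [-0.318, 0.395, -0.862]]
contact_force: [0.1, -0.7, -4.5]
gripper_width: 0.0161
grip_force: 30.0
```

```bash
python3 m.py t17; python3 c.py
```

```text
tool z [-0.318  0.395 -0.862] floor z 6.9
rows own y from + (top) to -, columns own x from - (left)
sssss_...................
_______..................
________.................
.________................
.__________..............
.___________.............
.____________............
.RR___________...........
.RRs___________..........
.RRR____________.........
.........................
.ss......................
.ssRRRR____________......
.ssRRRR_____________.....
.sssRRssss____________...
.sssRRRssss___________...
sssRRRRssss___________...
ssssRRRssssssssssssss_...
pp [ 0.862 -0.205  0.442] 0.403 after [np.float64(0.397), np.float64(0.403), np.float64(0.416), np.float64(0.434)]
pm [ 0.745 -0.32   0.372] 0.282 after [np.float64(0.313), np.float64(0.339), np.float64(0.369), np.float64(0.404)]
mp [ 0.723 -0.015  0.363] 0.367 after [np.float64(0.304), np.float64(0.281), np.float64(0.264), np.float64(0.257)]
mm [ 0.606 -0.13   0.293] 0.204 after [np.float64(0.148), np.float64(0.14), np.float64(0.15), np.float64(0.173)]
[-0.115 -0.097 -0.002] [-26.1   0.3  74.5  13.8  78.1 -65.9] 34.65
```

View pics/t17.png

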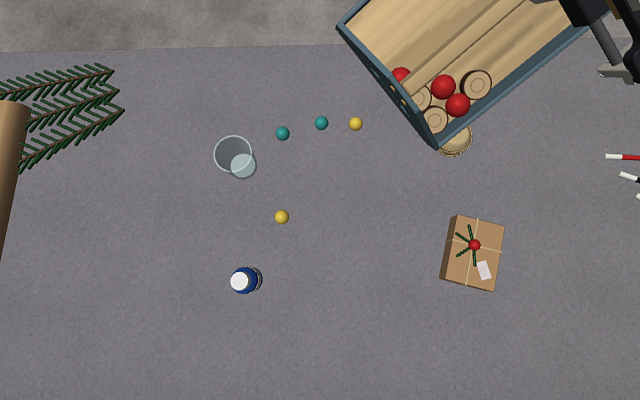

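The picture shows all three balls (401,74), (443,87), (458,105) and all three slices (434,121), (422,97), (476,85) packed in the low corner at (436,147). That corner faces the gift at (472,252). The gift, glass, paint and loose look-alike balls are where they were, and the twine shows just below the corner.

```bash
python3 -c "
from cell import *
print(finish_job())"
```

```text
the job is handed in; nothing more can be done
None
```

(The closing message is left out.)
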